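Set up the rinse spout: preset the valve, draw the spout leg to its mark and clamp it

TASK

The water is still off at the wall; set up the rinse station on the laundry counter. First turn the black valve handle until it lines up with the two index ribs on the ring under it. Then, leaving the cam lever open, pull the sprung spout leg out by its upright tab until its pointer stands on the marker clip, and while you keep it there squeeze the cam lever fully shut towards the tab; finish still holding the leg there, lever and tab pinched between the fingers, and leave the bottle, cup and brush alone.

Things in the scene. Friction and masses are not known exactly. Their poses are not given: they have to be found in the camera images.
- station: Fixed rinse station on a white base plate 130 x 340 mm. Origin under the plate on the counter; its y axis runs along the horizontal steel inner tube (22 mm thick, centre 72 mm up), from the valve (at y = -165 mm) to the drip tray (35 mm high, y = +160 to +360 mm); z is up. An aluminium scale strip runs along y at x = +46 mm, top 77 mm up. It keeps still.
- valve (a joint): Valve handle angle in rad, 0 to 1.571, turning counter-clockwise seen from above as the value grows; at 0 the handle bar lies across the tube (along the station's x), at 1.571 along it (valve fully open). Starts near 0 to 0.3. Turns stiffly (0.12 N m) and stays where it is left.
- valve_grip (a point): Centre of the black valve handle bar, 110 mm above the counter, on the vertical turning axis. The bar is 64 mm long along this point's x axis, 14 mm wide along its y axis and 28 mm high; free space under it down to the ring, 14 mm.
- dial: White index ring disc under the valve handle, 100 mm across, concentric with the handle; origin at its underside centre (69 mm up), its top 75 mm up. Two black ribs (15 x 6 mm, 4 mm high) near its rim lie on its x axis, on either side: the handle bar has to lie in line with them (either end). Set at about 0.55 to 1.1 rad from the station's x axis; it keeps still.
- spout: Sliding spout leg: grey sleeve 36 x 80 x 36 mm (origin at its centre, 72 mm up; axes as the station's) with a steel spout 29 mm thick ahead of it (+y). Slides along the station's y from 0 (sleeve at station y = 0, its start) to 150 mm. A spring always pulls it back towards the valve with 3 to 6 N, lever open or shut, so it must be held.
- pointer (a point): Tip of the leg's black pointer blade (3 mm wide), on the sleeve's +x side at the leg's y = 0, 37 mm from the tube axis, 84 mm above the counter. It goes beside the middle of the marker clip.
- tab (a point): Upright grey tab fixed on top of the spout leg: 30 mm wide (x), 8 mm thick (y), 62 mm high; this point is the centre of its foot, 90 mm above the counter and 15 mm behind (-y) the leg's origin; axes as the leg's. Its back face (-y) is 19 mm behind the leg's origin; a finger pushing +y on it draws the leg out.
- lever (a joint): Cam lever on the leg, in rad: 0 shut (upright, parallel to the tab, at a stop), 0.5 open (leaning away, to +y); starts 0.42 to 0.5. Pivot 13 mm ahead (+y) of the leg's origin, 99 mm up, axis along x; tip 52 mm from it. Needs 3 N at the tip, stays where left. Over their outer faces, tab and lever measure 36 mm shut, about 62 mm at the tip when open.
- paddle (a point): Black paddle of the cam lever, 30 mm wide (x), 8 mm thick (y), 36 mm long (z, along the lever); this point is its centre, 34 mm from the lever's pivot.
- marker: Black marker clip on the scale strip, the length mark: 12 mm wide along the station's y, 30 mm across (x from -8 to +22 mm of its origin), 5 mm high; origin on the strip's top at mid-width, 46 mm to the +x side of the tube axis, 77 mm above the counter, axes as the station's. The leg is at length when its pointer points at the clip's middle. At station y = 50 to 115 mm; it keeps still.
- detergent: White detergent bottle, 68 mm across, 170 mm high, standing loose on the counter beyond the station; origin at its foot. Leave alone.
- measure: Clear plastic measuring cup, 72 mm across, 70 mm high, loose, beyond the station; origin at its foot. Leave alone.
- brush: Laundry brush, 50 x 120 x 38 mm, wooden back up, loose, on the robot's side of the station; origin at its underside centre. Leave alone.

How it is judged:
By the outcome, as a careful person would: the job done as asked, in the order asked, and still so for the second after the job is handed in, while the arm keeps its last pose, push and grip.
It also fails if it takes over 59 s, if anything falls off the work surface, if the arm or the gripper's body presses on something with over 40 N, if the wrist force passes 120 N, or if a joint passes its speed limit or range.

ROBOT

A 6-joint arm with a two-finger parallel gripper is mounted at the origin on the work surface. World frame = base frame: x ahead of the robot, y to its left, z up, the work surface at z = 0. Lengths are in m, angles in rad, forces in N, time in s.
With the tool pointing down it reaches from about 0.25 to 0.85 m from the base axis. Payload 12.5 kg.
Tool frame: the origin (TCP) lies on the centre line of the jaws, within the pads' length; the fingertips stand env.tips_ahead ahead of it and the grasp point (between the pads) lies 8 mm behind it (env.tips_ahead is the distance from the TCP to the fingertips, in m); z points along the fingers, y is the line along which they close (so a half turn about z gives the same grasp; the last joint's range is limited). The gripper opens to 93 mm and grips with 3 to 60 N. Pads are 15 mm wide; open, the fingers measure 128 mm over their backs; the gripper's body (75 mm by 188 mm) begins 65 mm behind the grasp point.
Start: joints at [1.236, 0.351, 1.652, -0, 1.139, -0.085], TCP at [0.136, 0.533, 0.23] pointing down, gripper open.
Joint ranges: [-2.75, 2.75], [-0.79, 2.1], [0.01, 2.65], [-1.57, 4.71], [0.07, 3.14], [-2.87, 2.87]. Speed limits (rad/s): [2.22, 2.22, 2.79, 3.14, 3.14, 3.14].

INTERFACE

Orientations are given as a rotation vector (axis times angle).
In Python, from bench import env gives the robot as it stands.
- The arm moves only by the tool move_tool, called after ">>>" as a command line: name --argument value ..., lists and objects as JSON in quotes. Schema: {"type":"object","properties":{"segments":{"type":"array","items":{"type":"number"},"minItems":5,"maxItems":50},"grip_n":{"type":"number"},"only":{"type":"string"},"quiet":{"type":"boolean"},"lines":{"type":"string"}},"required":["segments"],"additionalProperties":false}. segments is one flat list of numbers that holds 1 to 10 rows one after another, with no inner brackets; each row has 5 numbers: the opening from 0.0 (shut) to 1.0 (fully open), then dx, dy, dz in cm, then a turn about the tool's z in units of 0.2 rad; each row shifts and turns the commanded pose from where the row before left it, along the tool's axes as they then stand; what a row does not reach is not made up. A row lasts 1/8 s, in which the tool goes at most 0.0625 m and 0.188 rad, less where a joint would pass 70% of its speed; a pose out of reach is approached as far as the arm can. The fingers move at their own pace and stop on an object; grip_n is the grip in N (left out, the last holds). Time passes only in rows, so rows that do not move let the fingers close. The tool returns the time, the measured TCP pose, the force, the opening and the grip force at its end. only (a regular expression) keeps the lines of the reply that match it, lines (a string "A,B") keeps lines A to B, and quiet returns only ok. Input that does not fit is refused with a message, and nothing moves.
- env.get_state(): the state, without advancing time (a new reading comes with each control period).
- env.snapshot(name): name is "side" or "top"; returns a dict with "pixels" (400x640x3 uint8, red, green, blue), "vfov" (degrees; the focal length in pixels is half the picture's height over the tangent of half this angle, whatever the lens; pixels are square), "cx", "cy" (the principal point, pixels), "R" (3x3) and "t" (3): a world point X has camera coordinates R X + t. Camera axes: x right, y down, z forward; pixel columns grow to the right and rows downward; lengths in m; the calibration is good to about 2 mm. A picture is of the moment at which its call begins. There is no depth.
- env.finish_job(): hands the job in; it is judged then, once.
The state is a dict: "time": time; "q": joint angles; "qd": joint speeds; "effort": joint torques, N m; "ee_pos": TCP position; "tool_rot": TCP orientation; "force": force on the tool from outside, world axes, zero at the start; "wrist_torque": the same for the moment, N m; "gripper_width": opening from 0.0 (shut) to 1.0 (fully open); "grasp_force": force on a finger pad.
Only numpy, scipy, OpenCV 4.12 (cv2) and the standard library are available. Lean on these libraries where they do the work, as an engineer would, in place of code of your own. Each camera call takes 0.05 s, during which the arm holds its last target. There are 200 camera calls.

## Working session

There is one attempt and no reset: what is moved stays moved. The work goes in short steps, Python scripts to look and compute and a tool call to move; the robot and the scene stay as the last step left them, time stands still between calls to the robot, and variables do not carry over. Pictures are saved under pics/ and viewed, at most 10 in all, crops included, and the job is handed in when it is done.

```bash
ls; mkdir -p pics; python3 - <<'E'
from bench import env
import cv2,json,numpy as np
s=env.get_state();print({k:np.round(v,3).tolist() for k,v in s.items()},env.tips_ahead)
for n in("side","top"):
    d=env.snapshot(n);cv2.imwrite(f"pics/{n}0.png",d["pixels"][:,:,::-1])
    print(n,d["vfov"],d["cx"],d["cy"],np.round(d["R"],3).tolist(),np.round(d["t"],4).tolist(), d.keys())
E
```

```text
bench.py
pics
{'time': 0.0, 'q': [1.236, 0.351, 1.652, -0.0, 1.139, -0.085], 'qd': [0.0, -0.001, 0.001, -0.0, -0.0, -0.001], 'effort': [0.0, -49.731, -28.525, 0.07, 0.026, -0.0], 'ee_pos': [0.136, 0.533, 0.229], 'tool_rot': [-0.391, -3.117, 0.002], 'force': [-0.359, -0.348, 1.003], 'wrist_torque': [0.028, -0.019, 0.023], 'grasp_force': 0.0, 'gripper_width': 1.003} 0.011
side 50.57667922546922 316.63314019776 198.90524306175092 [[0.993, -0.119, -0.004], [-0.071, -0.565, -0.822], [0.095, 0.817, -0.569]] [-0.5793, 0.111, 0.8815] dict_keys(['pixels', 'vfov', 'cx', 'cy', 'R', 't'])
top 54.877065897104465 308.04876464191057 202.16982007831174 [[-0.024, -1.0, -0.014], [-0.999, 0.024, -0.041], [0.042, 0.013, -0.999]] [-0.041, 0.5584, 0.8256] dict_keys(['pixels', 'vfov', 'cx', 'cy', 'R', 't'])
```
View pics/side0.png

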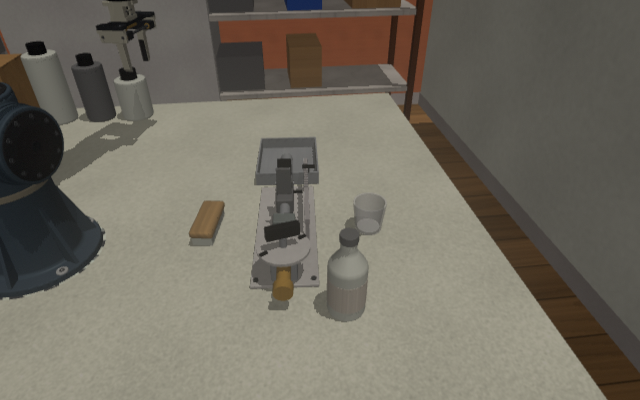

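View pics/top0.png

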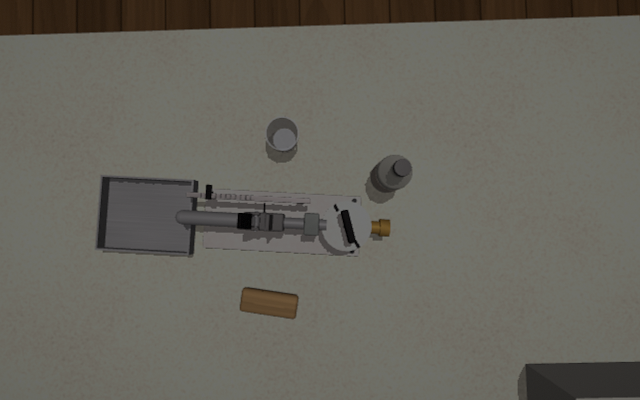

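The side picture shows the station at about (285,210) with the valve nearest (282,230). In the top picture the valve is at about (348,226), the leg at (265,220) and the marker clip at (209,191). I'll enlarge both.

```bash
python3 - <<'E'
import cv2
a=cv2.imread("pics/top0.png")[175:260,190:400];cv2.imwrite("pics/topc.png",cv2.resize(a,None,fx=3.8,fy=3.8,interpolation=cv2.INTER_CUBIC)*1)
b=cv2.imread("pics/side0.png")[150:290,240:340];cv2.imwrite("pics/sidec.png",cv2.resize(b,None,fx=4.2,fy=4.2,interpolation=cv2.INTER_CUBIC))
E
```

View pics/topc.png

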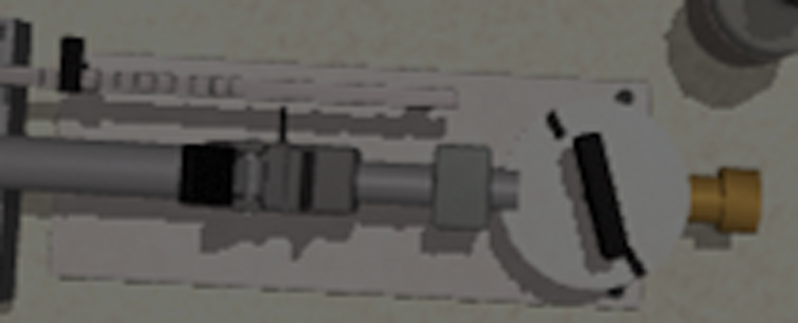

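View pics/sidec.png

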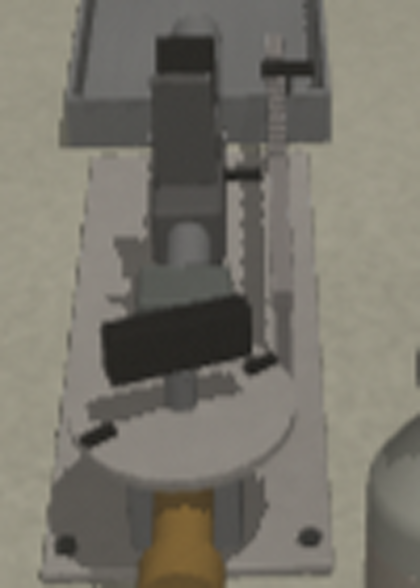

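```bash
cat > h.py <<'E'
from bench import env
import numpy as np, cv2
from scipy.spatial.transform import Rotation as Ro
from scipy.optimize import least_squares
def proj(d,X):
    f=200/np.tan(np.radians(d["vfov"]/2)); c=np.asarray(X)@np.array(d["R"]).T+d["t"]
    return np.stack([d["cx"]+f*c[...,0]/c[...,2],d["cy"]+f*c[...,1]/c[...,2]],-1)
def tri(ds,ps):
    g=lambda X:np.ravel([proj(d,X)-p for d,p in zip(ds,ps)])
    r=least_squares(g,[.5,.4,.1]); return r.x,np.abs(r.fun).max()
def st(p,x,y,z): # station->world
    c,s=np.cos(p[2]),np.sin(p[2]); return np.array([p[0]+c*x-s*y,p[1]+s*x+c*y,z])
def ray(d,p,z): # pixel -> world at height z
    r=least_squares(lambda X:proj(d,np.array([X[0],X[1],z]))-p,[.4,.4]); return r.x
def tool():
    s=env.get_state(); R=Ro.from_rotvec(s["tool_rot"]).as_matrix(); return np.array(s["ee_pos"]),R
E
python3 - <<'E'
from h import *
T=env.snapshot("top");S=env.snapshot("side")
t=lambda c,r:np.array([190-.37+c/3.8,175-.37+r/3.8]); s=lambda c,r:np.array([240-.38+c/4.2,150-.38+r/4.2])
pts=dict(ribA=(t(556,124),s(261,363)),ribB=(t(635,262),s(98,435)),ptr=(t(283,110),s(261,175)),mark=(t(71,64),s(288,67)))
P={}
for k,(a,b) in pts.items():
    P[k],e=tri((T,S),(a,b));print(k,P[k].round(4),round(e,2))
hA=ray(T,t(588,139),.124);hB=ray(T,t(612,252),.124);print("handle",hA,hB)
# plate corners seen in top
for c in((650,80),(640,308),(50,278)): print("plate",ray(T,t(*c),.008))
# fit: x,y,yaw,dial,valve,marker y
def res(p):
    x=p[:3];o=[]
    d=p[3];m=[(P_,v) for P_,v in ()]
    c=[(.0425*np.cos(d),-.165+.0425*np.sin(d),.079,'ribA'),(-.0425*np.cos(d),-.165-.0425*np.sin(d),.079,'ribB'),(.037,0,.084,'ptr'),(.053,p[4],.082,'mark')]
    for a,b,z,k in c:
        X=st(x,a,b,z); o+=[proj(T,X)-pts[k][0],.7*(proj(S,X)-pts[k][1])]
    return np.ravel(o)
r=least_squares(res,[.4,.4,0,.8,.08]);print(r.x.round(4),r.fun.reshape(-1,2).round(2).tolist())
p=r.x; h=hA-hB;print("valve ang",np.arctan2(h[1],h[0])-p[2],"hc",(hA+hB)/2, "vg",st(p,0,-.165,.11))
pos,R=tool();print(pos,R.round(3))
E
```

```text
ribA [ 0.5426 -0.1107  0.0787] 0.18
ribB [ 0.4693 -0.1499  0.0789] 0.28
ptr [0.5544 0.0318 0.0849] 0.45
mark [0.5806 0.1432 0.0826] 0.05
handle [ 0.53394259 -0.12357547] [ 0.47811496 -0.13382313]
plate [ 0.56875006 -0.16933795]
plate [ 0.43887235 -0.15982802]
plate [0.46354849 0.17726434]
[ 0.5184  0.0344 -0.0755  0.5703  0.1134] [[-0.37, -0.2], [0.37, -0.27], [0.21, 0.68], [-0.14, 0.08], [0.16, -0.87], [-0.0, 0.27], [-0.05, 0.38], [-0.27, 0.13]]
valve ang 0.25706925849692386 hc [ 0.50602878 -0.1286993 ] vg [ 0.50593647 -0.13011432  0.11      ]
[0.13588964 0.53276074 0.22932263] [[-0.969  0.247 -0.   ]
 [ 0.247  0.969 -0.001]
 [ 0.    -0.001 -1.   ]]
```

The markings in the two views agree well: dial line at about 0.49 rad in the world, handle at 0.18, station yaw −0.076, marker at station y ≈ 113 mm. I'll move over to the valve first.

Units first: shifts go in cm and turns go in units of 0.2 rad. So -0.0344 m is -3.44, -0.0326 m is -3.26.

>>> move_tool --segments '[1,-3.26,-3.44,0,0,1,-3.26,-3.44,0,0,1,-3.26,-3.44,0,0,1,-3.26,-3.44,0,0,1,-3.26,-3.44,0,0,1,-3.26,-3.44,0,0,1,-3.26,-3.44,0,0,1,-3.26,-3.44,0,0,1,-3.26,-3.44,0,0,1,-3.26,-3.44,0,0]' --grip_n 50

```text
time: 1.45
ee_pos: [0.3673, 0.1175, 0.2298]
tool_rot: [0.391, 3.117, 0.0]
force: [0.2, -0.2, 0.6]
gripper_width: 1.0
grasp_force: 0.0
```

>>> move_tool --segments '[1,-3.26,-3.44,0,0,1,-3.26,-3.44,0,0,1,-3.26,-3.44,0,0,1,-3.26,-3.44,0,0,1,-3.26,-3.44,0,0,1,-3.26,-3.44,0,0,1,0,0,0,-0.72,1,0,0,0,-0.72,1,0,0,0,-0.72,1,0,0,0,0]'

```text
time: 2.7
ee_pos: [0.5052, -0.1293, 0.2295]
tool_rot: [0.284, -3.128, -0.0]
force: [-0.1, -0.2, 0.3]
gripper_width: 1.0
grasp_force: 0.0
```

```bash
cat > go.py <<'E'
from h import *
import sys
x,y,z,ya=map(float,sys.argv[1:])   # target TCP, world angle of tool y
p,R=tool(); d=R.T@(np.array([x,y,z])-p); a=np.arctan2(R[1,1],R[0,1])
s=env.get_state()
print("d",d.round(4),"turn",round(-((ya-a+np.pi)%(2*np.pi)-np.pi),4),"q6",s["q"][5].round(2),"t",s["time"],R[:,2].round(3),"F",np.round(s["force"],1))
E
python3 go.py .506 -.1295 .112 1.753
```

```text
d [-0.0008 -0.0003  0.1175] turn -0.001 q6 -2.09 t 2.7 [-0.  0. -1.] F [-0.1 -0.2  0.3]
```

To row units: 0.04 m is 4, 0.028 m is 2.8.

>>> move_tool --segments '[1,0,0,4,0,1,0,0,4,0,1,0,0,2.8,0,1,0,0,1.05,0,0.5,0,0,0,0,0.2,0,0,0,0,0,0,0,0,0,0,0,0,0,0,0,0,0,0,0,0,0,0,0,0]' --grip_n 50

```text
time: 3.95
ee_pos: [0.5053, -0.1293, 0.1112]
tool_rot: [-0.286, 3.129, 0.0]
force: [0.2, -0.1, 0.5]
gripper_width: 0.4
grasp_force: 0.0
```

```bash
python3 go.py .506 -.1295 .11 2.062
```

```text
d [-0.0007 -0.0003  0.0012] turn -0.309 q6 -2.09 t 3.95 [ 0.  0. -1.] F [ 0.2 -0.1  0.5]
```

>>> move_tool --segments '[0,0,0,0,0,0,0,0,0,0,0,0,0,0,0,0,0,0,0,0,0,0,0,0,0,0,0,0,0,0,0,0,0,0,0,0,0,0,0,0]' --grip_n 50

```text
time: 4.95
ee_pos: [0.5053, -0.1294, 0.1111]
tool_rot: [-0.286, 3.128, -0.0]
force: [0.2, -3.1, -1.4]
gripper_width: 0.149
grasp_force: 49.8
```

```bash
python3 go.py .506 -.1295 .11 2.062
```

```text
d [-0.0007 -0.0002  0.0011] turn -0.3089 q6 -2.09 t 4.95 [ 0. -0. -1.] F [ 0.2 -3.1 -1.4]
```

To row units: -0.08 rad is -0.4.

>>> move_tool --segments '[0,0,0,0,-0.4,0,0,0,0,-0.4,0,0,0,0,-0.4,0,0,0,0,-0.35,0,0,0,0,0,0,0,0,0,0]'

```text
time: 5.7
ee_pos: [0.5053, -0.1294, 0.1111]
tool_rot: [0.763, -3.047, 0.0]
force: [-0.4, -2.2, -0.9]
gripper_width: 0.143
grasp_force: 49.8
```

>>> move_tool --segments '[0.5,0,0,0,0,0.7,0,0,0,0,1,0,0,0,0,1,0,0,0,0,1,0,0,-3,0,1,0,0,-6,0,1,-6,0,0,0,1,-6,0,0,0,1,-6,0,0,0,1,0,0,0,0]'

```text
time: 6.95
ee_pos: [0.6658, -0.0422, 0.1999]
tool_rot: [0.769, -3.046, -0.001]
force: [0.5, -0.1, -0.6]
gripper_width: 0.998
grasp_force: 0.0
```

```bash
python3 - <<'E'
from h import *
for n,(r,c),k in(("top",(slice(175,260),slice(190,400)),3.8),("side",(slice(150,290),slice(240,340)),4.2)):
    a=env.snapshot(n)["pixels"][r,c,::-1];cv2.imwrite(f"pics/{n}1.png",cv2.resize(a,None,fx=k,fy=k,interpolation=cv2.INTER_CUBIC))
E
python3 go.py .506 -.1295 .11 2.062
```

```text
d [ 0.1791 -0.0008  0.0907] turn 0.0016 q6 -2.2 t 7.05 [-0.001  0.    -1.   ] F [ 0.5 -0.3  0.5]
```

View pics/top1.png

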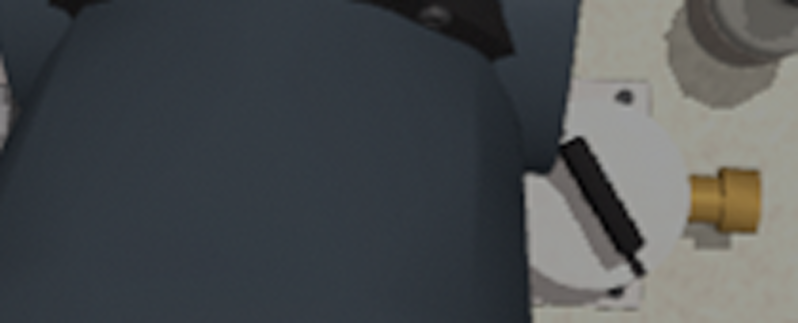

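The handle's lower end now points at the lower rib near (635,262), and the arm hides the upper rib. I'll move above the leg and measure the alignment from there.

```bash
python3 go.py .5193 .0464 .2 1.495
```

```text
d [0.0843 0.148  0.0007] turn 0.5686 q6 -2.2 t 7.05 [-0.001  0.    -1.   ] F [ 0.5 -0.3  0.5]
```

>>> move_tool --segments '[1,2.81,4.93,0,0,1,2.81,4.93,0,0,1,2.81,4.94,0,0,1,0,0,0,0.71,1,0,0,0,0.71,1,0,0,0,0.71,1,0,0,0,0.715,1,0,0,0,0]'

```text
time: 8.05
ee_pos: [0.5189, 0.0456, 0.2014]
tool_rot: [0.121, 3.139, -0.0]
force: [-0.1, 0.6, -0.1]
gripper_width: 1.004
grasp_force: 0.0
```

```bash
python3 go.py .5193 .0464 .129 1.495
python3 - <<'E'
from h import *
a=cv2.cvtColor(env.snapshot("top")["pixels"],cv2.COLOR_RGB2GRAY);T=env.snapshot("top")
b=cv2.resize(a[200:252,325:375],None,fx=8,fy=8,interpolation=cv2.INTER_CUBIC);cv2.imwrite("pics/val.png",b)
S=env.snapshot("side")["pixels"][150:290,240:340,::-1];cv2.imwrite("pics/side2.png",cv2.resize(S,None,fx=4.2,fy=4.2,interpolation=cv2.INTER_CUBIC))
n,l,s,c=cv2.connectedComponentsWithStats((b<45).astype(np.uint8))
for i in range(1,n):
    if s[i,4]>150:
        yx=np.argwhere(l==i)[:,::-1].astype(np.float32);r=cv2.minAreaRect(yx);cc,v=cv2.PCACompute(yx,None)[:2];w=ray(T,np.array([325,200])-.44+c[i]/8,.079 if s[i,4]<3000 else .124)
        w2=ray(T,np.array([325,200])-.44+(c[i]+20*v[0])/8,.079 if s[i,4]<3000 else .124)-w
        print(s[i,4],c[i].round(1),r,w.round(4),np.arctan(w2[1]/w2[0]))
E
```

```text
d [-0.0003  0.0009  0.0724] turn -0.0011 q6 -1.5 t 8.05 [ 0. -0. -1.] F [-0.1  0.6 -0.1]
789 [88.5 63.8] ((88.0999984741211, 63.70000076293945), (51.42955780029297, 17.441329956054688), 63.43495178222656) [ 0.5424 -0.11  ] 0.41455112681806333
16272 [188.1 220.9] ((197.23851013183594, 235.94659423828125), (318.6221923828125, 63.05842590332031), 59.40668487548828) [ 0.5039 -0.1297] 0.496351892775178
176 [217.  412.1] ((216.0, 411.5), (7.0, 26.0), 90.0) [ 0.4553 -0.1395] -1.536979469660948
```

View pics/val.png

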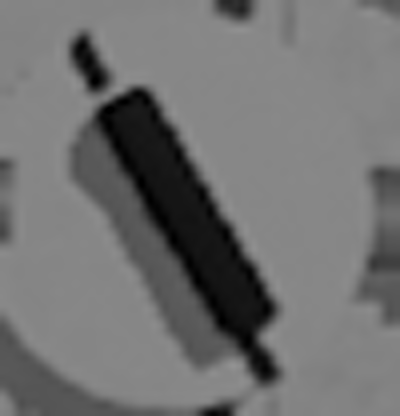

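View pics/side2.png

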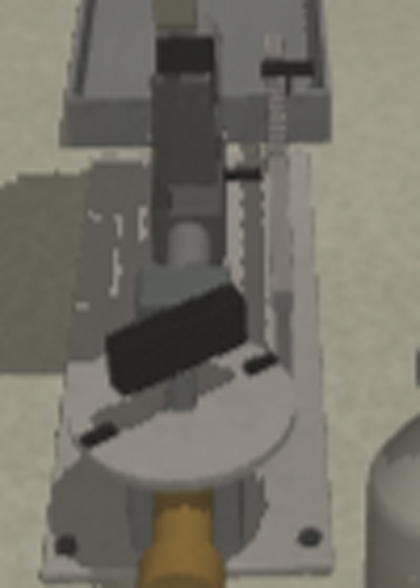

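The crop shows the handle running from about (125,100) to (260,322), in line with the ribs at (90,62) and (262,358) to within about 1°. The side view agrees, and its bar and rib slopes match. Next I'll lower the gripper over the tab and lever.

To row units: 0.03 m is 3, 0.0124 m is 1.24.

>>> move_tool --segments '[1,0,0.1,3,0,1,0,0,3,0,1,0,0,1.24,0,1,0,0,0,0]'

```text
time: 8.7
ee_pos: [0.5196, 0.0473, 0.1286]
tool_rot: [-0.119, -3.138, 0.0]
force: [-0.2, -0.3, 1.3]
gripper_width: 1.001
grasp_force: 0.0
```

```bash
python3 - <<'E'
from h import *
S=env.snapshot("side")["pixels"][125:265,230:350,::-1];cv2.imwrite("pics/side3.png",cv2.resize(S,None,fx=4.2,fy=4.2,interpolation=cv2.INTER_CUBIC))
E
python3 go.py .5193 .0464 .129 1.495
```

```text
d [ 0.0007 -0.0009  0.0003] turn -0.0004 q6 -1.49 t 8.75 [ 0. -0. -1.] F [ 0.4 -0.9  0.2]
```

View pics/side3.png

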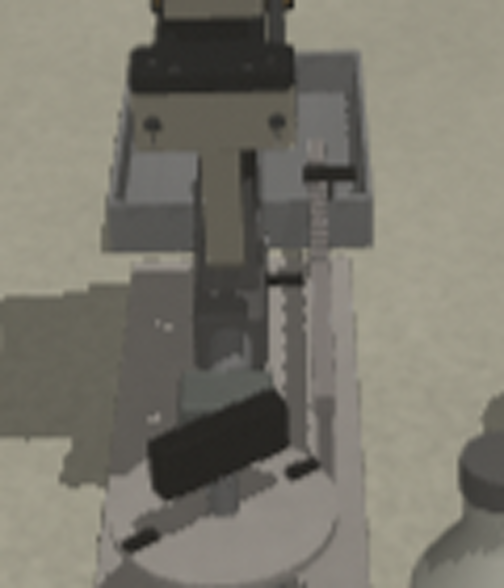

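The rear finger (about (222,210)) is down behind the tab, with the pointer at (285,278) and the marker at (328,172). Now I'll draw the leg out.

To row units: 0.02 m is 2, 0.015 m is 1.5.

>>> move_tool --segments '[1,0,1,0,0,1,0,1,0,0,1,0,1.5,0,0,1,0,2,0,0,1,0,2,0,0,1,0,2,0,0,1,0,1.5,0,0,1,0,1,0,0,1,0,0,0,0,1,0,0,0,0]'

```text
time: 10.0
ee_pos: [0.5291, 0.1669, 0.1291]
tool_rot: [0.12, 3.139, -0.0]
force: [1.6, -3.9, 2.7]
gripper_width: 0.997
grasp_force: 2.1
```

```bash
python3 - <<'E'
from h import *
T=env.snapshot("top");S=env.snapshot("side")
cv2.imwrite("pics/s4.png",cv2.resize(S["pixels"][130:230,240:340,::-1],None,fx=5.5,fy=5.5,interpolation=cv2.INTER_CUBIC))
p=[.5184,.0344,-.0755]
f=lambda X:(proj(S,X)-[240,130]+.5)*5.5-.5
print("pred mark side",f(st(p,.053,.1134,.082)),"ptr for leg .10,.11",f(st(p,.037,.10,.084)),f(st(p,.037,.11,.084)), proj(T,st(p,.037,.11,.084)))
E
python3 go.py .5193 .0464 .129 1.495
```

```text
pred mark side [375.1683249  198.93080677] ptr for leg .10,.11 [338.47974962 211.66299583] [338.16328789 199.85073279] [209.20333895 199.87713241]
d [ 4.000e-04 -1.207e-01 -1.000e-04] turn -0.0012 q6 -1.27 t 10.1 [ 0. -0. -1.] F [ 0.7 -4.6  3.1]
```

View pics/s4.png

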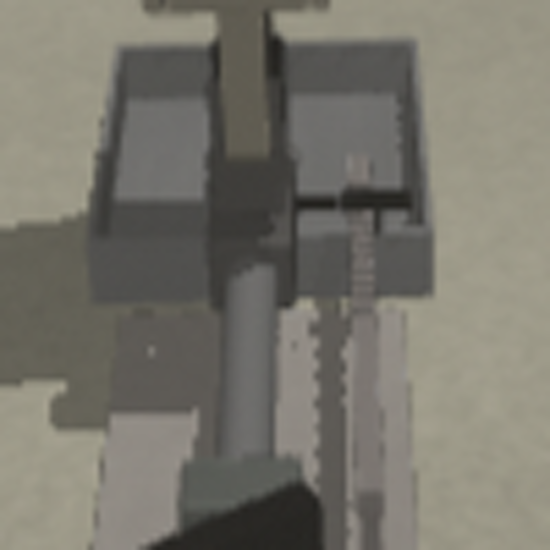

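The pointer tip, at about (338,203), is nearly level with the clip centre at (378,198). That leaves about 6 mm to go, so I'll measure it more finely in both cameras.

```bash
cat > meas.py <<'E'
from h import *
T=env.snapshot("top");S=env.snapshot("side")
t=cv2.cvtColor(T["pixels"],cv2.COLOR_RGB2GRAY).astype(int);s=cv2.cvtColor(S["pixels"],cv2.COLOR_RGB2GRAY).astype(int)
print("top");print(t[182:206,200:220]);print("side");print(s[158:174,292:316])
E
python3 meas.py
```

```text
top
[[127 126 126 125 125 127 127 128 128 128 128 127 128 127 126 126 127 128
  128 128]
 [126 125 125 126 126 127 124 121 122 126 130 130 129 128 127 127 127 127
  127 127]
 [126 126 127 128 128 122 102  83  83  99 114 114 122 128 127 127 127 127
  125 125]
 [126 126 127 127 130 109  44   7   8  10  11  34  98 127 126 127 127 127
  125 125]
 [128 127 127 128 130 106  27  11  15  15  12  20  95 128 127 128 127 126
  127 127]
 [128 127 127 127 131 107  28  12  17  15  16  21  97 129 126 127 127 126
  126 127]
 [128 127 127 128 131 107  30  12  15  17  15  30  98 128 124 123 123 122
  122 121]
 [128 128 128 128 131 107  25  11  16  16  15  44 103 127 122 120 118 117
  117 115]
 [128 128 128 128 130 103  12  14  16  17  13  46  99 126 127 126 126 126
  126 127]
 [128 128 128 126 128 102   7  14  13  17  14  37  68 107 128 126 126 125
  126 126]
 [120 119 124 121 124 100   7  14  16  16  15  17  19  88 123 119 123 127
  126 126]
 [ 96  90 112 110 110  85   9  14  16  16  13  45  75  99 110  96 107 124
  124 124]
 [ 87  81 109 110 101  62  11  16  16  17  10  60 105 118 116  93  85 114
  
[... 1866 characters left out ...]
49  39  37  39  39  38  39  38  63  43  40  40  40  39  39  39  40
   41  41  40  40  46  69]
 [ 77  52  69  87  89  88  89  89  88  93  74  71  74  74  93  91  50  68
   87  89  89  90  69  72]
 [ 79  56  96 108 109 109 109 109 109 108 101  91  95  96 107 104  53  83
  106 109 110 109  80  73]
 [ 79  58 104 109 109 109 109 109 108 108 110  94  97  98  99  97  51  84
  106 109 110  93  77  74]
 [ 80  58 105 112 112 112 112 112 112 111 111 104 107 108 101 100  52  86
  109 113 114 104 103 103]
 [ 80  57 101 107 107 105 103  97  97  96  96  92  97 105 101  92  67  86
   98  99 100  99 100 102]
 [ 81  58  85  92  93  93  90  84  82  83  83  81 100 109 110 100  83  87
   85  84  83  86  86  87]]
```

```bash
python3 - <<'E'
from h import *
S=env.snapshot("side");T=env.snapshot("top")
p=[.5184,.0344,-.0755]
sol=lambda D,x,z,i,v:least_squares(lambda y:[proj(D,st(p,x,y[0],z))[i]-v],[.1]).x[0]
print("side now: leg",sol(S,.032,.084,1,166.45),"mark",sol(S,.0575,.0795,1,165.92))
print("top mark, cols centre 208.35",sol(T,.053,.082,0,208.35))
g=cv2.cvtColor(cv2.imread("pics/side0.png"),cv2.COLOR_BGR2GRAY).astype(int);print(g[186:198,292:306])
g=cv2.cvtColor(cv2.imread("pics/top0.png"),cv2.COLOR_BGR2GRAY).astype(int);print(g[200:214,258:272]);print(g[183:200,203:215])
E
```

```text
side now: leg 0.10780865564085151 mark 0.11670787403112444
top mark, cols centre 208.35 0.1132579310181089
[[ 62  92 141 142 142 125  96  91  91  84 122 105  92  96]
 [ 63  89 135 137 135 136  97  89  89  89 109  95 103 107]
 [ 71  88 133 137 116 113  93  89  89  90  90  85 114 115]
 [ 74  76 117 122  87  81  81  81  80  75  88  89 114 115]
 [ 74  55  73  77  59  58  56  57  55  51  86  90 115 115]
 [ 73  46  39  39  39  39  39  38  40  39  85 117 118 116]
 [ 73  45  40  37  48  48  44  44  44  44  76 131 126 116]
 [ 74  61 105 111 113  83  75  76  75  75 111 133 129 117]
 [ 74  69 130 137 138  98  90  88  89  89 130 136 128 117]
 [ 75  68 129 137 138 123  95  89  88  88 108 132 128 118]
 [ 75  69 130 136 136 137  97  88  88  89  89 132 125 117]
 [ 75  69 129 135 135 115  91  88  89  89  90 132 123 116]]
[[ 98  97  96  93  95  94  91  89  90  93  95  96  93  94]
 [ 96  92  88  83  87  88  83  79  82  86  92  92  88  89]
 [114 113 114 113 114 109 100 106 114 112 112 113 113 114]
 [103 103 102 102 103  86  40  80 114 112 112 113 114 109]
 [ 70  69  69  69  70  54  12  71 105 102 102 10
[... 710 characters left out ...]
 22   7  10  12  10  17  84 114 111]
 [113 116  93  23   9  14  14  13  14  85 114 112]
 [113 116  94  25   8  11  12  12  24  86 114 110]
 [114 116  94  21   9  11  11  11  37  90 113 108]
 [113 115  91   9  11  14  13  11  40  86 112 113]
 [112 114  90   5  10   9  11  10  31  59  94 114]
 [107 110  87   8  12  13  15  11  13  15  77 109]
 [ 97  97  74   7  12  11  15   8  39  64  87  96]
 [ 97  88  54   8  11  13  13   6  52  93 105 102]
 [ 94  86  53  10  10  12  12   7  56  90  97  94]
 [ 95  87  55   6  12  14  13   7  68  97  95  87]
 [ 92  84  48   7  13  14  13   2  59  88  88  82]
 [ 97  82  42  14  16  12   9   3  37  60  64  60]
 [114 108  86  71  65  46  43  41  55  66  59  61]]
```

```bash
python3 - <<'E'
from h import *
S=env.snapshot("side");T=env.snapshot("top")
p=[.5184,.0344,-.0755]
sol=lambda D,x,z,i,v:least_squares(lambda y:[proj(D,st(p,x,y[0],z))[i]-v],[.1]).x[0]
a,b=sol(T,.030,.084,0,264.05),sol(T,.055,.0795,0,208.5);print("top",a,b,b-a)
# side start: row weights cols 294-301
print("side start",sol(S,.032,.084,1,190.93))
E
```

```text
top 3.9986767432652826e-05 0.11376601670251289 0.11372602993508024
side start 0.003170711716708318
```

To row units: 0.0045 m is 0.45, 0.004 m is 0.4.

>>> move_tool --segments '[1,0,0.4,0,0,1,0,0.45,0,0,1,0,0,0,0,1,0,0,0,0]' --grip_n 12

```text
time: 10.9
ee_pos: [0.5296, 0.1753, 0.1287]
tool_rot: [-0.121, -3.139, 0.0]
force: [0.4, -3.8, 3.3]
gripper_width: 0.997
grasp_force: 2.1
```

```bash
cat > leg.py <<'E'
from h import *
S=env.snapshot("side");s=cv2.cvtColor(S["pixels"],cv2.COLOR_RGB2GRAY).astype(float)
p=[.5184,.0344,-.0755]
def cen(a,b,r0,r1):
    w=np.clip(np.median(s[r0-3:r0,a:b],0)-s[r0:r1,a:b],0,None).sum(1); return w@np.arange(r0,r1)/w.sum()
sol=lambda x,z,v:least_squares(lambda y:[proj(S,st(p,x,y[0],z))[1]-v],[.1]).x[0]
c=cen(295,300,161,169);m=cen(308,311,161,169)
e=env.get_state();d=np.array(e["ee_pos"])[:2]-p[:2];y=-np.sin(p[2])*d[0]+np.cos(p[2])*d[1]
print("ptr row",c,"mark row",m,"leg(side)",sol(.032,.084,c)-.0032,"mark",sol(.0575,.0795,m)-.0032,"leg(kin)",y-.0465*e["gripper_width"]+.019,"tcp y",y,"w",93*e["gripper_width"],"F",np.round(e["force"],1),"g",e["grasp_force"],"t",e["time"],"z",e["ee_pos"][2])
print(s[160:170,295:300].mean(1).round(),s[160:170,308:311].mean(1).round())
E
python3 leg.py
```

```text
ptr row 164.734496124031 mark row 166.05078597339784 leg(side) 0.11268356767333201 mark 0.11288881384762167 leg(kin) 0.11395875626139822 tcp y 0.14138345327164695 w 92.84939402049746 F [ 1.1 -4.7  2.4] g 2.1510008722543716 t 10.95 z 0.12871114829914357
[110. 109. 110.  85.  50.  38.  72. 101. 109. 109.] [109. 108. 109. 109.  77.  41.  41.  41.  68.  81.]
```

To row units: -0.0019 m is -0.19.

>>> move_tool --segments '[0.96,0,-0.19,0,0,0.92,0,-0.19,0,0,0.88,0,-0.19,0,0,0.84,0,-0.19,0,0,0.80,0,-0.19,0,0,0.76,0,-0.19,0,0,0.72,0,-0.19,0,0,0.72,0,0,0,0,0.72,0,0,0,0]' --grip_n 12

```text
time: 12.08
ee_pos: [0.5285, 0.1619, 0.1287]
tool_rot: [-0.121, -3.139, 0.0]
force: [-0.2, -6.0, 3.2]
gripper_width: 0.72
grasp_force: 2.9
```

```bash
python3 leg.py
```

```text
ptr row 164.8039408866995 mark row 166.0629539951574 leg(side) 0.11235461152835602 mark 0.11283124958044735 leg(kin) 0.1134754423291076 tcp y 0.127946466916987 w 66.94204917575881 F [-0.4 -5.4  2.8] g 2.9468708485364914 t 12.125 z 0.1286897029389219
[110. 110. 109.  88.  53.  38.  69. 100. 109. 109.] [109. 109. 109. 109.  77.  41.  41.  40.  69.  81.]
```

To row units: -0.0019 m is -0.19, -0.0018 m is -0.18.

>>> move_tool --segments '[0.68,0,-0.19,0,0,0.64,0,-0.19,0,0,0.60,0,-0.18,0,0,0.56,0,-0.18,0,0,0.52,0,-0.18,0,0,0.52,0,0,0,0,0.52,0,0,0,0]' --grip_n 15

```text
time: 13.0
ee_pos: [0.5278, 0.1528, 0.1287]
tool_rot: [-0.121, -3.139, 0.0]
force: [-0.2, -5.1, 4.3]
gripper_width: 0.525
grasp_force: 6.7
```

```bash
python3 leg.py
```

```text
ptr row 164.80677290836653 mark row 166.06626506024097 leg(side) 0.1123412001374156 mark 0.11281558658289158 leg(kin) 0.1134459849902489 tcp y 0.11876751645796851 w 48.643062935439225 F [-0.  -5.4  2.6] g 6.699017928913236 t 13.05 z 0.12871254187866987
[110. 110. 110.  88.  53.  38.  69. 100. 109. 109.] [108. 109. 109. 109.  77.  41.  41.  40.  68.  81.]
```

To row units: -0.0018 m is -0.18, -0.0008 m is -0.08.

>>> move_tool --segments '[0.48,0,-0.18,0,0,0.44,0,-0.18,0,0,0.40,0,-0.18,0,0,0.36,0,-0.08,0,0,0.3,0,0,0,0,0.2,0,0,0,0,0,0,0,0,0,0,0,0,0,0,0,0,0,0,0]' --grip_n 25

```text
time: 14.18
ee_pos: [0.5274, 0.1467, 0.1287]
tool_rot: [-0.121, -3.139, -0.0]
force: [-0.7, -5.4, 3.6]
gripper_width: 0.38
grasp_force: 25.0
```

```bash
python3 leg.py
```

```text
ptr row 164.74254473161034 mark row 166.05072463768116 leg(side) 0.11264543280433661 mark 0.1128891040272109 leg(kin) 0.11391002339998058 tcp y 0.11267882253066845 w 35.53759826137576 F [-0.6 -6.1  3. ] g 25.016906261444092 t 14.225 z 0.128725457854338
[110. 110. 109.  87.  51.  38.  72. 101. 109. 109.] [109. 108. 109. 109.  77.  40.  41.  40.  69.  81.]
```

```bash
python3 - <<'E'
from h import *
a=cv2.resize(env.snapshot("side")["pixels"][100:290,230:380,::-1],None,fx=3.1,fy=3.1,interpolation=cv2.INTER_CUBIC);b=cv2.resize(env.snapshot("top")["pixels"][170:260,190:400,::-1],None,fx=1.6,fy=1.6)
c=np.zeros((589,802,3),np.uint8);c[:a.shape[0],:a.shape[1]]=a;c[:b.shape[0],a.shape[1]:]=b[:,:c.shape[1]-a.shape[1]];cv2.imwrite("pics/end.png",c[:,:800])
E
```

```text
Traceback (most recent call last):
ValueError: could not broadcast input array from shape (144,336,3) into shape (144,337,3)
```

```bash
python3 - <<'E'
from h import *
a=cv2.resize(env.snapshot("side")["pixels"][100:290,230:380,::-1],(465,589),interpolation=cv2.INTER_CUBIC);b=cv2.resize(env.snapshot("top")["pixels"][170:260,190:400,::-1],(335,144))
cv2.imwrite("pics/end.png",np.hstack([a,np.vstack([b,np.zeros((445,335,3),np.uint8)])]))
E
```

```text
(no output)
```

View pics/end.png

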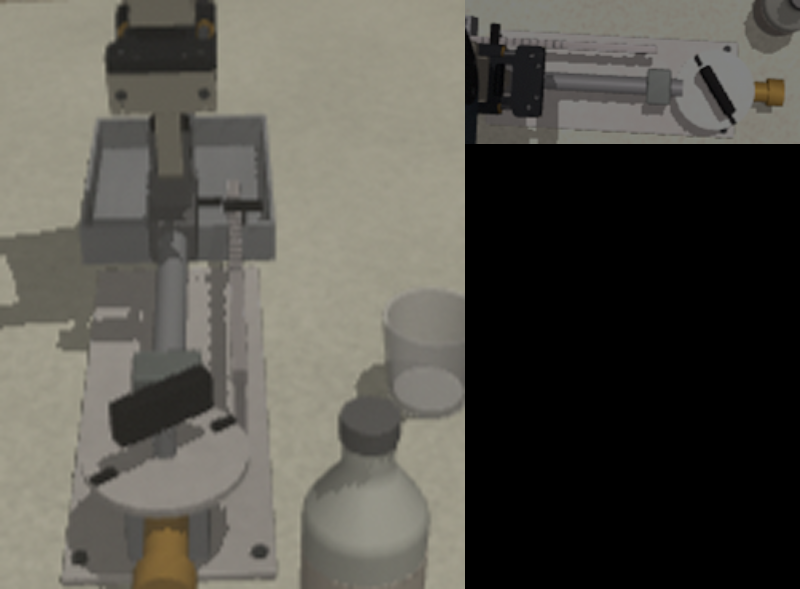

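The pointer at (205,201) meets the clip at (240,203), the handle lies in line with the ribs, and the bottle and cup haven't moved. One last check of the pointer from the top camera.

```bash
python3 - <<'E'
from h import *
t=cv2.cvtColor(env.snapshot("top")["pixels"],cv2.COLOR_RGB2GRAY).astype(int);print(t[196:210,200:218])
T=env.snapshot("top");p=[.5184,.0344,-.0755];print(proj(T,st(p,.030,.1135,.084)),proj(T,st(p,.037,.1135,.084)))
E
```

```text
[[ 77  74 100  99  92  61  10  14  18  16   7  80 112 110 103  82  89 109]
 [ 33  43  54  53  54  43  15  17  20  17  12  67  97  95  89  74  90 109]
 [ 22  22  21  21  20  21  22  22  24  22  21  17   6  18  30  47  94 115]
 [ 25  24  24  23  26  24  26  25  24  26  26  25  20  41  48  36  92 119]
 [ 25  24  26  25  24  24  26  24  26  26  25  25  26  54  58  37  63  99]
 [ 25  26  26  26  26  24  26  26  25  26  25  26  31  54  56  33  38  52]
 [ 25  25  25  25  24  25  24  25  25  26  25  24  37  54  57  50  50  51]
 [ 23  24  25  24  25  25  25  25  27  24  25  25  39  46  51  65  65  66]
 [ 29  28  28  27  23  23  23  23  23  23  24  23  32  37  37  36  36  38]
 [ 53  56  57  48  34  27  19  20  19  21  20  19  21  24  26  29  26  25]
 [ 68  72  73  66  49  35  24  26  25  24  27  25  26  26  26  24  26  25]
 [ 45  44  46  49  42  31  24  24  25  26  26  25  25  27  26  27  26  27]
 [ 46  45  45  46  44  33  24  25  24  24  28  25  27  26  26  26  25  24]
 [ 44  45  46  46  42  30  22  26  27  24  22  21  20  20  20  29  30  28]]
[207.23635341 203.29572851] [207.45545057 199.78752026]
```

Gripper hides the pointer from above, but the side camera and the arm's measured position agree with each other to about 1 mm, so I'm handing in.

```bash
python3 -c "
from bench import env
print(env.finish_job())"
```

```text
the job is handed in; nothing more can be done
None
```

The job is handed in at about 14.5 s of robot time: the valve handle lines up with the ribs to about 1°, the leg is held with its pointer within about 1 mm of the clip's middle, the lever is pinched shut against the tab at 25 N, and the bottle, cup and brush were left alone.

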